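Switch off the utensil dryer and draw out the long spatula

ROBOT

A 6-joint arm with a two-finger parallel gripper is mounted at the origin on a cart in front of the work surface, level with it; the furniture and walls round the work are solid. World frame = base frame: x ahead of the robot, y to its left, z up, the work surface at z = 0. Lengths are in m, angles in rad, forces in N, time in s.
With the tool pointing down it reaches from about 0.4 to 0.925 m from the base axis. Payload 12.5 kg.
Tool frame: the origin (TCP) lies at the very end of the fingers, on their centre line; the grasp point (between the pads) lies 19 mm behind it; z points along the fingers, y is the direction in which the jaws open and shut (so a half turn about z gives the same grasp; the last joint's range is limited). The gripper opens to 95 mm and grips with 3 to 60 N. Pads are 20 mm wide; open, the fingers measure 119 mm over their backs; the gripper's body (75 mm by 180 mm) begins 59 mm behind the grasp point.
Start: joints at [1.083, 0.491, 1.559, -0, 1.092, -0.106], TCP at [0.233, 0.58, 0.215] pointing down, gripper open.
Joint ranges: [-3.1, 3.1], [-0.84, 2.19], [0.05, 2.79], [-1.13, 4.28], [0.06, 2.93], [-2.69, 2.69]. Speed limits (rad/s): [2.22, 2.22, 2.79, 3.14, 3.14, 3.14].

INTERFACE

Orientations are given as [roll, pitch, yaw] about the fixed x, y, z axes, in that order (R = Rz(yaw) Ry(pitch) Rx(roll)).
In Python, from workcell import monitor, viewer, ticket gives the robot as it stands. The module is installed in compiled form; this text tells all that it offers.
- The arm moves only by the shell command python3 -m jog 'ROWS'. ROWS is JSON, a list of rows, each a list of 7 numbers: the finger opening in m, from 0 to 0.0951, then the shift along the tool's x, y, z in m, then the turn, a rotation vector about the tool's x, y, z in degrees. In form: [[grip, x, y, z, rx, ry, rz], ...]. A call has 1 to 20 rows; each row is the pose to reach, as a shift and turn from the pose commanded when the call began, along the tool's axes at that moment; what a row does not reach only later rows make up. A row lasts 1/8 s, in which the tool goes at most 62.5 mm and 10.7 degrees, less where a joint would pass 70% of its speed; a pose out of reach is approached as far as the arm can. A call with a gripper value outside its range is refused whole. The fingers move at their own pace and stop on an object; the grip force is fixed at half the most. Time passes only in rows, so rows that repeat a pose let the fingers close. It gives the time, the measured TCP pose, the force and the opening at its end, in the units of the state.
- monitor.state(): the state, without advancing time (a new reading comes with each control period).
- viewer.read_camera(name): name is "scene" or "side" or "wrist"; returns the picture (400x640x3 uint8, red, green, blue); there is no depth.
- viewer.get_calibration(name): a dict with "fx", "fy", "cx", "cy" (pixels), "k1" (the pictures are not rectified: a ray, as slopes to the right and down, at radius r is drawn at 1 + k1 r^2 times it, then the intrinsics apply), "T" (4x4, takes a point from camera to world coordinates). Camera axes: x right, y down, z forward; pixel columns grow to the right and rows downward; lengths in m; the calibration is good to about 2 mm. A picture is of the moment at which its call begins: read the wrist's pose just before it. get_calibration takes no time and is no camera call; for the wrist camera it gives the pose at the moment of the call.
- ticket.job_done(): hands the job in, once; it reports no verdict.
The state is a dict: "clock": time; "q": joint angles; "qvel": joint speeds; "tau": joint torques, N m; "eef_pos": TCP position; "tcp_rot": TCP orientation; "contact_force": force on the tool from outside, world axes, zero at the start; "torque": the same for the moment, N m; "opening": finger opening in m.
Only numpy, scipy, OpenCV 4.12 (cv2) and the standard library are available. Lean on these libraries where they do the work, as an engineer would, in place of code of your own. Each camera call takes 0.05 s, during which the arm holds its last target. There are 200 camera calls.

TASK

Turn the selector of the utensil dryer to off (its pointer at the round dot), and only then take out the wooden spatula: it is longer than the opening, so raise its handle end first and draw it out tilted, without forcing it against the dryer. Finish while still holding the spatula still in the gripper, all of it at least 3 cm above the dryer's hood, with the selector still at off and the mug, tin and salt mill left where they are.

Things in the scene. Friction and masses are not known exactly. Their poses are not given: they have to be found in the camera images.
- dryer: Low white utensil dryer, fixed: a trough 160 (x) by 360 (y) mm, walls 5 mm thick and 85 mm high. Origin: centre of its underside on the worktop; y along the trough, z up. Open on top from y = -175 to +35 mm (150 mm wide inside, floor at z = 8 mm); from +35 to +180 mm covered by a hood that carries the selector.
- rack_bar (a point): Middle of the top of the rack bar under the hood (dryer y +60, z 30 mm). The spatula lies on this bar and on a like one at dryer y -125 mm, z 30 mm; both are round, 8 mm thick and run across the whole trough. Nothing else stands in the trough.
- hood_lip (a point): Middle of the lower edge of the hood's roof at the opening (dryer y +35, z 80 mm). The roof is 15 mm thick, its top at z 95 mm. A wall cabinet hangs over the back of the worktop behind the dryer, its underside about 0.52 m up, so lift no higher than needed.
- dial (a joint): Selector angle in rad, growing clockwise seen from above; range -1.6 to 1.6, stays where left (friction 0.04 N m, no spring). 0 = off: pointer at the round dot, towards the dryer's -x. The double-line marks at -1 and +1 are drying settings; it starts on the positive side.
- dial_grip (a point): Point on the selector's upright axis (dryer x 0, y +115, z 122 mm), at grip height. The black selector is an upright bar 44 mm long, 12 mm thick, from 18 mm below to 14 mm above this point; at value 0 it lies along the dryer's x axis. A white line on top marks the pointer end. The hood's roof is 27 mm below this point.
- spatula_mid (a point): Centre of the wooden spatula, half-way along and up the handle. 300 mm long, about 90 g, lying flat and roughly along the dryer's y axis, blade under the hood. Its y axis runs from handle to blade. Handle 22 mm wide, 14 thick, from y -150 to +55 mm; blade 60 wide, 8 thick, to +150 mm. Flat underside 7 mm below this point; centre of mass about 20 mm towards the blade.
- spatula_handle_end (a point): End of the spatula's handle, in the open trough, 150 mm from the centre.
- spatula_blade_end (a point): End of the spatula's blade, under the hood, 150 mm from the centre.
- mug: Bystander: green mug, 96 mm high, behind the dryer. Origin: centre of its underside.
- tin: Bystander: food tin, 75 mm across, 58 mm high, behind the dryer. Origin: centre of its underside.
- salt_mill: Bystander: small salt mill, 44 mm across, 90 mm high, near the front edge on the right. Origin: centre of its underside.

How it is judged:
On the way, in this order (a step that is already met when the one before it is completed fails the run):
1. the selector is at off, the spatula still lying in the dryer (value of joint dial between -0.15 and 0.15 rad and height (world z) of spatula_mid below 0.06 m), for 0.2 s.
2. the whole spatula is above the dryer's hood, selector still off (value of joint dial between -0.15 and 0.15 rad and height (world z) of each of spatula_handle_end, spatula_blade_end, spatula_mid above 0.1 m), for 0.1 s.
At the end, for the whole second after the job is handed in: The selector is within 0.15 rad of off; both ends and the middle of the spatula are at least 120 mm above the worktop (25 mm above the hood's roof); the spatula is held by the fingers, touches the dryer no more and moves slower than 30 mm/s (value of joint dial between -0.15 and 0.15 rad and height (world z) of each of spatula_handle_end, spatula_blade_end, spatula_mid above 0.12 m and contact force between spatula and the fingers above 1 N and contact force between spatula and dryer below 0.3 N and linear speed of spatula below 0.03 m/s); the arm keeps its last pose, push and grip.
It fails at once if the spatula is forced against the dryer (over 30 N) (contact force between spatula and dryer above 30 N).
It fails at once if the spatula is lifted while the selector is not at off (height (world z) of spatula_mid above 0.07 m and not (value of joint dial between -0.15 and 0.15 rad)).
It fails at once if the mug is moved by more than 20 mm (distance of mug from where it was at the start of the episode above 0.02 m).
It fails at once if the tin is moved by more than 20 mm (distance of tin from where it was at the start of the episode above 0.02 m).
It fails at once if the salt mill is moved by more than 20 mm (distance of salt_mill from where it was at the start of the episode above 0.02 m).
It also fails if it takes over 45 s, if anything falls off the work surface, if the arm or the gripper's body presses on something with over 40 N, if the wrist force passes 120 N, or if a joint passes its speed limit or range.

## Working session

There is one attempt and no reset: what is moved stays moved. The work goes in short steps, Python scripts to look and compute and a shell command to move; the robot and the scene stay as the last step left them, time stands still between calls to the robot, and variables do not carry over. Pictures are saved under pics/ and viewed, about 8 in all and at most 12, crops included, and the job is handed in when it is done.

```bash
mkdir -p pics; cat > h.py <<'E'
import numpy as np, cv2
from workcell import monitor, viewer, ticket
from scipy.spatial.transform import Rotation as R
def ray(c,u,v):
    K=np.array([[c['fx'],0,c['cx']],[0,c['fy'],c['cy']],[0,0,1.]])
    p=cv2.undistortPoints(np.array([[[u,v]]],float),K,np.array([c['k1'],0,0,0,0.]))[0,0]
    T=np.array(c['T']); return T[:3,3],T[:3,:3]@np.array([p[0],p[1],1])
def atz(c,u,v,z):
    o,d=ray(c,u,v); return (o+d*(z-o[2])/d[2]).round(4)
def proj(c,P):
    T=np.array(c['T']); q=T[:3,:3].T@(np.array(P)-T[:3,3]); x,y=q[:2]/q[2]; f=1+c['k1']*(x*x+y*y)
    return c['fx']*x*f+c['cx'],c['fy']*y*f+c['cy']
def snap(n,fn,crop=None,s=1):
    c=viewer.get_calibration(n); im=viewer.read_camera(n)[:,:,::-1]
    cv2.imwrite('pics/raw_'+fn,im)
    if crop: im=im[crop[1]:crop[3],crop[0]:crop[2]]
    im=cv2.resize(im,None,fx=s,fy=s,interpolation=cv2.INTER_CUBIC); cv2.imwrite('pics/'+fn,im); return c
E
python3 - <<'E'
from h import *
a=snap('scene','s1.png',s=1.25);b=snap('side','d1.png',s=1.25)
for c in(a,b): print({k:np.round(v,3).tolist() for k,v in c.items()})
s=monitor.state();print(s)
E
```

```text
{'fx': 411.638, 'fy': 411.638, 'cx': 322.5, 'cy': 193.79, 'k1': -0.039, 'T': [[0.596, -0.31, 0.741, -0.261], [-0.803, -0.254, 0.54, -0.661], [0.021, -0.916, -0.4, 0.561], [0.0, 0.0, 0.0, 1.0]]}
{'fx': 371.323, 'fy': 371.323, 'cx': 318.92, 'cy': 199.774, 'k1': -0.028, 'T': [[-0.999, -0.019, 0.039, 0.508], [-0.044, 0.462, -0.886, 0.874], [-0.001, -0.887, -0.463, 0.592], [0.0, 0.0, 0.0, 1.0]]}
{'clock': 0.1, 'q': array([ 1.08341207e+00,  4.91482098e-01,  1.55937545e+00,  4.92061691e-06,
        1.09168322e+00, -1.05571381e-01]), 'qvel': array([ 4.86156739e-04, -1.55157505e-03, -1.21005913e-03, -7.55138165e-05,
       -4.39074079e-04, -1.33296677e-03]), 'tau': array([ 1.71565836e-03, -6.13626122e+01, -2.58604610e+01,  6.93353964e-02,
        4.70776227e-02,  1.07876937e-05]), 'eef_pos': array([0.2327423 , 0.57982855, 0.21413535]), 'tcp_rot': array([-3.14065028e+00, -1.04248024e-04,  2.75977746e+00]), 'contact_force': array([ 0.20735348,  0.6584992 , -0.33727561]), 'torque': array([-0.04793295,  0.00427952, -0.007071  ]), 'opening': 0.09492350543085952}
```

View pics/s1.png

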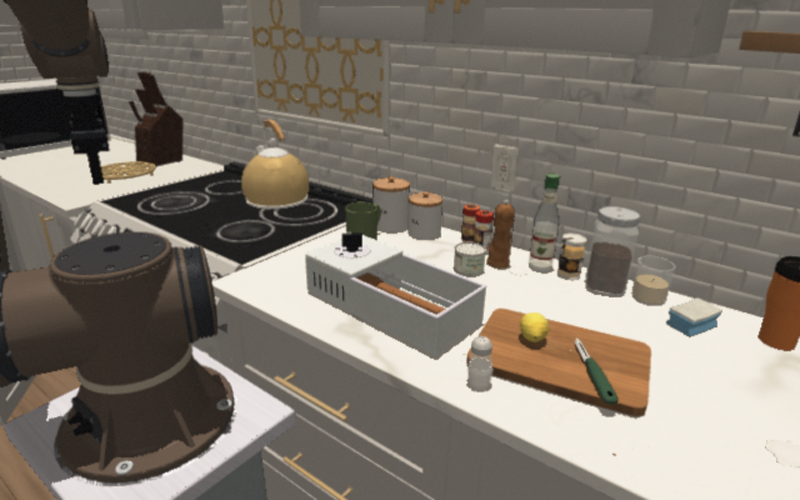

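View pics/d1.png

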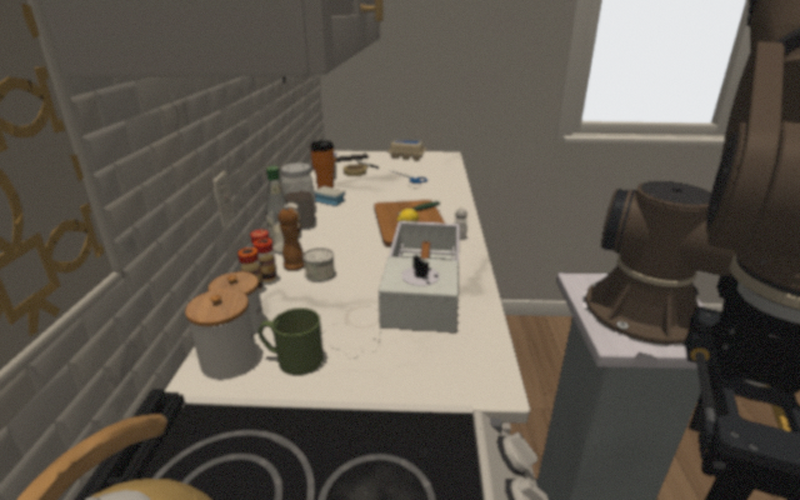

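The scene view shows the dryer with its hood end at left (307,247), trough corners near (430,309) and (484,290), and the selector at (352,242). The side view shows the selector at (422,267), hood towards +y. I'll enlarge both for reading.

```bash
python3 - <<'E'
from h import *
a=cv2.imread('pics/raw_s1.png')[175:295,235:400];b=cv2.imread('pics/raw_d1.png')[170:270,295:380]
a=cv2.resize(a,None,fx=4.8,fy=4.8,interpolation=cv2.INTER_CUBIC);b=cv2.resize(b,None,fx=6,fy=6,interpolation=cv2.INTER_CUBIC)
cv2.imwrite('pics/a.png',a);cv2.imwrite('pics/b.png',b)
E
```

```text
(no output)
```

View pics/a.png

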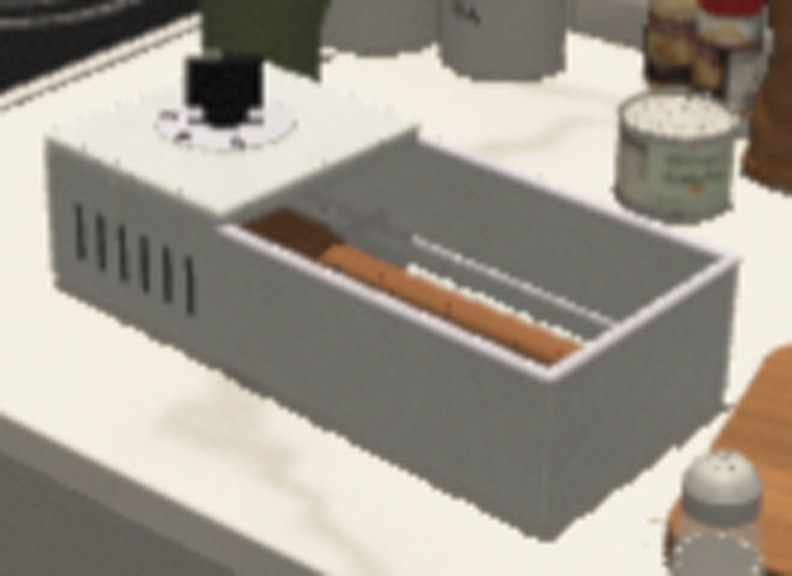

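View pics/b.png

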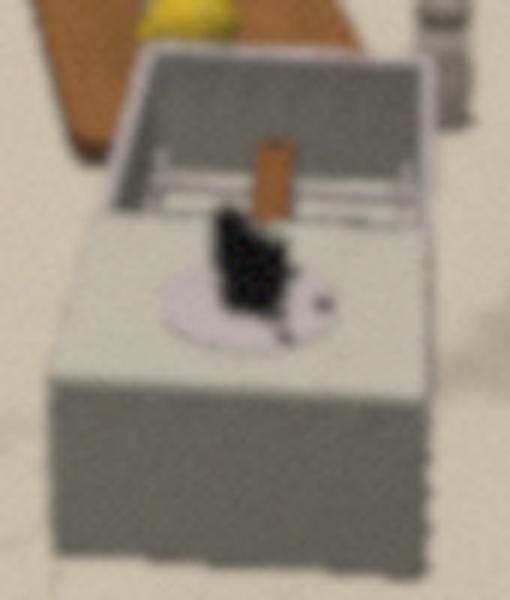

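The scene crop has corners at near (548,380), right (738,262), hood front-left (47,140), with the spatula handle from (335,255) to (580,352). The side crop shows the knob at (250,260), handle end (275,140), handle at lip (268,215), and the round dot at (323,302).

```bash
python3 - <<'E'
from h import *
a=viewer.get_calibration('scene');b=viewer.get_calibration('side')
A=lambda u,v,z:atz(a,235+u/4.8,175+v/4.8,z)
B=lambda u,v,z:atz(b,295+u/6,170+v/6,z)
M={}
M['near(-80,-180)']=A(548,380,.085);M['right(80,-180)']=A(738,262,.085);M['bot(-80,-180,0)']=A(548,540,0);M['hood(-80,180)']=A(47,140,.095);M['lip(80,35)']=A(415,128,.095)
M['botleft(-80,180,0)']=A(57,290,0)
M['side hood(80,180)']=B(52,383,.095);M['side hood(-80,180)']=B(427,397,.095);M['side near']=B(437,55,.085);M['side far']=B(148,45,.085)
M['handle end top']=B(275,140,.048);M['handle@lip']=B(268,215,.048);M['handle end scene']=A(575,350,.048);M['handle start scene']=A(335,255,.048)
M['dot']=B(323,302,.095);M['knob base']=B(258,310,.1)
M['mugbottom']=atz(b,300/1.25,368/1.25,0);M['tin']=atz(b,320/1.25,275/1.25,0);M['mill']=atz(a,480/1.25,388/1.25,0)
for k,v in M.items():print(k,v)
E
```

```text
near(-80,-180) [ 0.3942 -0.2593  0.085 ]
right(80,-180) [ 0.548  -0.2735  0.085 ]
bot(-80,-180,0) [ 0.3934 -0.2648  0.    ]
hood(-80,180) [0.4155 0.0857 0.095 ]
lip(80,35) [ 0.5571 -0.0625  0.095 ]
botleft(-80,180,0) [0.4162 0.0857 0.    ]
side hood(80,180) [0.5796 0.1048 0.095 ]
side hood(-80,180) [0.4266 0.1089 0.095 ]
side near [ 0.3958 -0.251   0.085 ]
side far [ 0.5554 -0.2577  0.085 ]
handle end top [ 0.4843 -0.2165  0.048 ]
handle@lip [ 0.4886 -0.1304  0.048 ]
handle end scene [ 0.4772 -0.2233  0.048 ]
handle start scene [ 0.4796 -0.0672  0.048 ]
dot [0.4667 0.035  0.095 ]
knob base [0.4952 0.0513 0.1   ]
mugbottom [0.7204 0.2224 0.    ]
tin [ 0.7486 -0.115   0.    ]
mill [ 0.3723 -0.3652  0.    ]
```

```bash
cat >> h.py <<'E'
def delta(pos,Rt):
    s=monitor.state(); R0=R.from_euler('xyz',s['tcp_rot'])
    d=R0.inv().apply(np.array(pos)-s['eef_pos']); w=(R0.inv()*Rt).as_rotvec(degrees=True)
    print('shift mm',(d*1e3).round(1),'rotvec deg',w.round(2))
def down(yaw): return R.from_euler('xyz',[np.pi,0,yaw])   # tool y in world = (sin yaw... ) ; printed
E
python3 - <<'E'
from h import *
T=np.array(viewer.get_calibration('wrist')['T']);s=monitor.state();R0=R.from_euler('xyz',s['tcp_rot'])
print('cam in tool',R0.inv().apply(T[:3,3]-s['eef_pos']).round(3));print((R0.inv().as_matrix()@T[:3,:3]).round(2)); print(R0.as_matrix().round(2))
for y in (90,45,0): print(y,down(np.radians(y)).as_matrix().round(2)[:,1])
delta([.233,.58,.33],R0); 
for y in (90,180,135):delta([.47,.0,.33],down(np.radians(y)))
E
```

```text
cam in tool [ 0.073 -0.    -0.17 ]
[[ 0.   -0.97 -0.26]
 [ 1.    0.    0.  ]
 [ 0.   -0.26  0.97]]
[[-0.93  0.37 -0.  ]
 [ 0.37  0.93 -0.  ]
 [ 0.   -0.   -1.  ]]
90 [ 1. -0.  0.]
45 [ 0.71 -0.71  0.  ]
0 [ 0. -1.  0.]
shift mm [-2.000e-01  1.000e-01 -1.159e+02] rotvec deg [0. 0. 0.]
shift mm [-436.2 -449.8 -115.5] rotvec deg [-5.000e-02  3.000e-02  6.812e+01]
shift mm [-436.2 -449.8 -115.5] rotvec deg [-5.000e-02 -2.000e-02 -2.188e+01]
shift mm [-436.2 -449.8 -115.5] rotvec deg [-5.000e-02  1.000e-02  2.312e+01]
```

```bash
python3 -m jog '[[0.06,0,0,-0.06,0,0,0],[0.06,-0.02,-0.02,-0.1,0,0,0],[0.06,-0.43,-0.42,-0.07,0,0,-28],[0.06,-0.43,-0.42,-0.07,0,0,-28],[0.06,-0.43,-0.42,-0.07,0,0,-28],[0.06,-0.43,-0.42,-0.07,0,0,-28],[0.06,-0.43,-0.42,-0.07,0,0,-28],[0.06,-0.43,-0.42,-0.07,0,0,-28],[0.06,-0.43,-0.42,-0.07,0,0,-28],[0.06,-0.43,-0.42,-0.07,0,0,-28],[0.06,-0.43,-0.42,-0.07,0,0,-28],[0.06,-0.43,-0.42,-0.07,0,0,-28],[0.06,-0.43,-0.42,-0.07,0,0,-28],[0.06,-0.43,-0.42,-0.07,0,0,-28]]'; python3 - <<'E'
from h import *
snap('wrist','w1.png',s=1.25);s=monitor.state();print(s['eef_pos'],np.degrees(s['tcp_rot']),s['q'])
E
```

```text
clock: 1.85
eef_pos: [0.4749, 0.0312, 0.2847]
tcp_rot: [3.141, -0.0, -3.034]
contact_force: [-0.3, 0.7, 0.7]
opening: 0.0599
[0.47493988 0.03134199 0.28477233] [ 1.79985897e+02  9.72721809e-03 -1.73779185e+02] [-7.31608436e-02  2.03008420e-01  1.80992655e+00  3.01811986e-04
  1.12853521e+00 -1.75266006e+00]
```

View pics/w1.png

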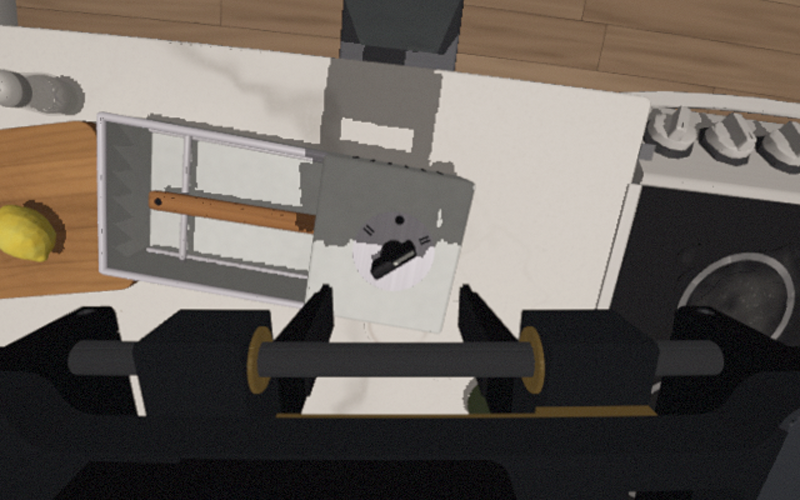

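The wrist view shows the hood corners at (474,182) and (441,332), trough corners (98,112) and (102,272), handle end (150,201), dot (400,219), and a dial bar running from (375,272) to (415,247) with the pointer to the upper right. I'll enlarge it.

```bash
python3 - <<'E'
import cv2
a=cv2.imread('pics/raw_w1.png')
b=cv2.resize(a[150:235,270:370],None,fx=6,fy=6,interpolation=cv2.INTER_CUBIC)
cv2.imwrite('pics/w1c.png',b)
E
```

```text
(no output)
```

View pics/w1c.png

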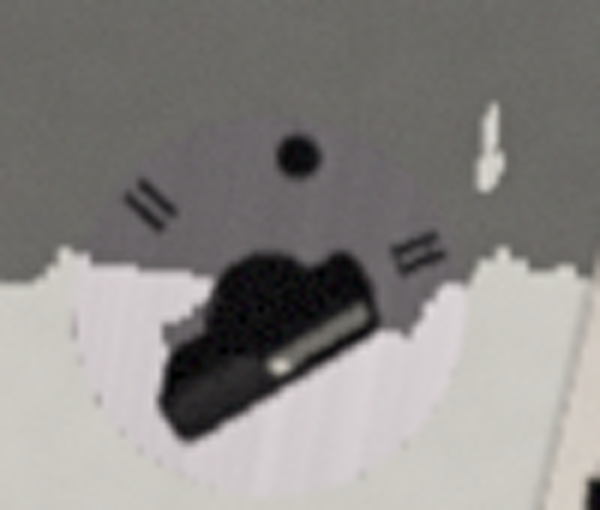

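The crop shows the dot at (298,157), the disc centre at about (270,305), and the white pointer line from (278,366) to (367,310).

```bash
python3 - <<'E'
from h import *
c=viewer.get_calibration('wrist')
W=lambda u,v,z:atz(c,u/1.25,v/1.25,z)
D=lambda u,v,z:atz(c,270+u/6,150+v/6,z)
P={}
obs=[((-.08,-.18,.085),(98,112)),((.08,-.18,.085),(102,272)),((-.08,.18,.095),(474,182)),((.08,.18,.095),(441,332)),((.08,.035,.095),(303,303))]
X=np.array([o[0] for o in obs]);Y=np.array([W(*o[1],o[0][2]) for o in obs])
print(Y)
from scipy.optimize import least_squares
f=lambda p:((X[:,:2]@np.array([[np.cos(p[2]),np.sin(p[2])],[-np.sin(p[2]),np.cos(p[2])]])+p[:2])-Y[:,:2]).ravel()
r=least_squares(f,[.48,-.08,0]);print(r.x,np.degrees(r.x[2]),(r.fun*1e3).round(1))
Rz=R.from_euler('z',r.x[2]);o=np.array([*r.x[:2],0])
print('dial pred',o+Rz.apply([0,.115,.122]))
a=D(278,366,.136);b=D(367,310,.136);cen=D(270,305,.096);dot=D(298,157,.096)
print('line',a,b,'disc',cen,'dot',dot)
d=Rz.inv().apply(b-a);print('dial', np.arctan2(d[1],-d[0]));d=Rz.inv().apply(dot-cen);print('dot dir',np.arctan2(d[1],-d[0]),np.linalg.norm(d))
h=W(150,201,.046);k=W(300,220,.046);print('handle end',h,'at',k,np.degrees(np.arctan2(*(k-h)[:2])), Rz.inv().apply(h-o))
E
```

```text
[[ 0.3981 -0.2568  0.085 ]
 [ 0.557  -0.2664  0.085 ]
 [ 0.4241  0.0993  0.095 ]
 [ 0.5799  0.0903  0.095 ]
 [ 0.5633 -0.0538  0.095 ]]
[ 0.48805525 -0.08341528 -0.06564988] -3.7614610993636903 [-1.7 -1.  -0.9 -1.9 -4.1  2.1 -0.2  0.6  6.9  0.1]
dial pred [0.49559956 0.03133699 0.122     ]
line [0.499  0.0337 0.136 ] [0.4868 0.0485 0.136 ] disc [0.4985 0.032  0.096 ] dot [0.4676 0.0342 0.096 ]
dial 0.815748572897352
dot dir 0.005427593119395594 0.03097821815405139
handle end [ 0.485  -0.2359  0.046 ] at [ 0.4883 -0.072   0.046 ] 1.1534504511053763 [ 0.00695475 -0.15235668  0.046     ]
```

```bash
python3 - <<'E'
from h import *
delta([.498,.032,.17],down(np.radians(129.3)));delta([.498,.032,.107],down(np.radians(129.3)))
E
```

```text
shift mm [-23.   -1.9 114.8] rotvec deg [2.000e-02 0.000e+00 5.692e+01]
shift mm [-23.   -1.9 177.8] rotvec deg [2.000e-02 0.000e+00 5.692e+01]
```

```bash
python3 -m jog '[[0.04,-0.023,-0.002,0.04,0,0,10],[0.04,-0.023,-0.002,0.08,0,0,20],[0.04,-0.023,-0.002,0.115,0,0,30],[0.04,-0.023,-0.002,0.115,0,0,40],[0.04,-0.023,-0.002,0.115,0,0,50],[0.04,-0.023,-0.002,0.115,0,0,57],[0.04,-0.023,-0.002,0.115,0,0,57],[0.04,-0.023,-0.002,0.135,0,0,57],[0.04,-0.023,-0.002,0.155,0,0,57],[0.04,-0.023,-0.002,0.17,0,0,57],[0.04,-0.023,-0.002,0.177,0,0,57],[0.04,-0.023,-0.002,0.177,0,0,57]]'; python3 - <<'E'
from h import *
snap('wrist','w2.png');s=monitor.state();print(s['eef_pos'],np.degrees(s['tcp_rot']),s['q'])
E
```

```text
clock: 3.4
eef_pos: [0.4985, 0.0307, 0.1075]
tcp_rot: [-3.141, -0.0, 2.254]
contact_force: [-0.9, 0.2, 0.7]
opening: 0.04
[0.49862907 0.03062725 0.10785551] [1.79989031e+02 3.19830490e-03 1.29160632e+02] [-7.10031834e-02  4.64189918e-01  1.97555055e+00  1.40129968e-04
  7.01674464e-01 -7.54592172e-01]
```

View pics/w2.png

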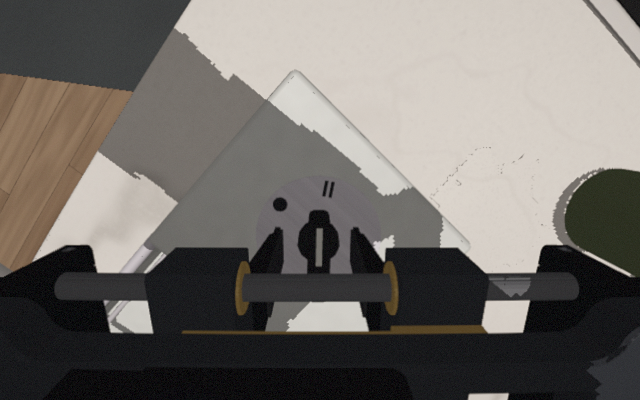

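The bar stands centred and upright between the fingers, with its white line at u≈319. I'll close and turn.

```bash
python3 -m jog '[[0,0,0,0,0,0,0],[0,0,0,0,0,0,0],[0,0,0,0,0,0,0],[0,0,0,0,0,0,0],[0,0,0,0,0,0,-5],[0,0,0,0,0,0,-11],[0,0,0,0,0,0,-17],[0,0,0,0,0,0,-23],[0,0,0,0,0,0,-29],[0,0,0,0,0,0,-35],[0,0,0,0,0,0,-41],[0,0,0,0,0,0,-47],[0,0,0,0,0,0,-47],[0,0,0,0,0,0,-47]]'; python3 -m jog '[[0.04,0,0,0,0,0,0],[0.04,0,0,0,0,0,0],[0.04,0,0,-0.02,0,0,0],[0.04,0,0,-0.05,0,0,0],[0.04,0,0,-0.09,0,0,0],[0.04,0,0,-0.12,0,0,0],[0.04,0,0,-0.12,0,0,0],[0.04,0,0,-0.12,0,0,0]]'; python3 - <<'E'
from h import *
snap('wrist','w3.png',[160,60,480,320],2.4);s=monitor.state();print(s['eef_pos'],np.degrees(s['tcp_rot']),s['q'])
E
```

```text
clock: 5.2
eef_pos: [0.4994, 0.0313, 0.1079]
tcp_rot: [3.14, 0.002, 3.074]
contact_force: [4.2, 7.8, 0.0]
opening: 0.0119
clock: 6.2
eef_pos: [0.498, 0.0305, 0.2269]
tcp_rot: [3.142, -0.001, 3.074]
contact_force: [0.8, -0.2, -0.4]
opening: 0.0402
[0.49796599 0.03045434 0.22660703] [ 1.79998445e+02 -9.79823501e-02  1.76116829e+02] [-7.14088519e-02  2.99158346e-01  1.84439806e+00  2.48722250e-05
  9.99746444e-01 -1.57444450e+00]
```

View pics/w3.png

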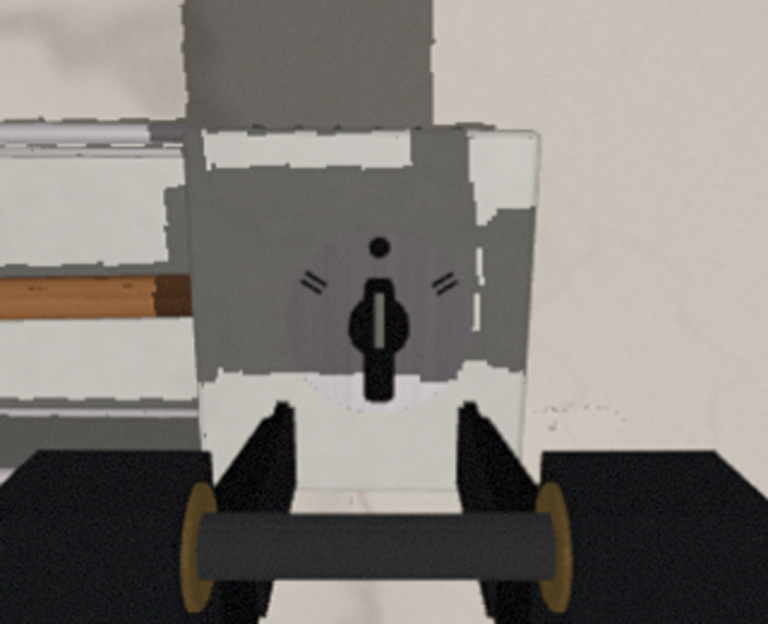

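The pointer points straight at the dot: pointer line u≈379, dot u≈379. Next is the spatula.

```bash
python3 - <<'E'
from h import *
delta([.487,-.146,.13],down(np.radians(88.8)))
E
```

```text
shift mm [  -1.2 -176.8   96.6] rotvec deg [-7.000e-02 -8.000e-02  8.732e+01]
```

```bash
python3 -m jog '[[0.05,0,-0.05,0,0,0,10],[0.05,0,-0.1,0,0,0,20],[0.05,-0.001,-0.15,0,0,0,30],[0.05,-0.001,-0.177,0,0,0,40],[0.05,-0.001,-0.177,0,0,0,50],[0.05,-0.001,-0.177,0.03,0,0,60],[0.05,-0.001,-0.177,0.06,0,0,70],[0.05,-0.001,-0.177,0.097,0,0,80],[0.05,-0.001,-0.177,0.097,0,0,87.3],[0.05,-0.001,-0.177,0.097,0,0,87.3],[0.05,-0.001,-0.177,0.097,0,0,87.3]]'; python3 - <<'E'
from h import *
c=snap('wrist','w4.png',s=1.25);s=monitor.state();print(s['eef_pos'],np.degrees(s['tcp_rot']),s['q'])
print(np.array(proj(c,[.487,-.146,.044]))*1.25)
E
```

```text
clock: 7.62
eef_pos: [0.4875, -0.1461, 0.1304]
tcp_rot: [-3.141, -0.0, 1.553]
contact_force: [-0.6, 0.1, -0.3]
opening: 0.0499
[ 0.48752649 -0.14616549  0.13062497] [ 1.79992687e+02 -4.55596117e-04  8.89560199e+01] [-4.21156417e-01  4.39534661e-01  1.93271996e+00  8.24665509e-05
  7.69223747e-01 -4.02994772e-01]
[394.48745008 255.8630963 ]
```

View pics/w4.png

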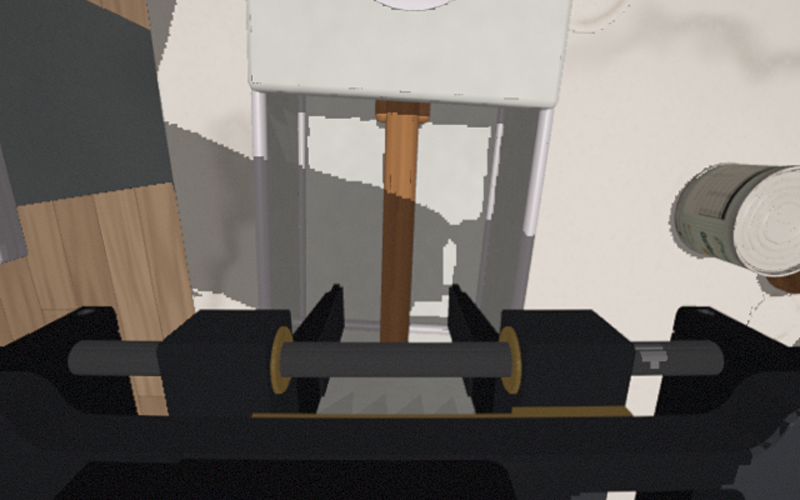

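The handle runs from (402,140) to (396,320), between the fingers and almost aligned. I'll compute the final grasp offset.

```bash
python3 - <<'E'
from h import *
c=viewer.get_calibration('wrist')
a=atz(c,402/1.25,140/1.25,.044);b=atz(c,396/1.25,320/1.25,.044);print(a,b);y=np.arctan2(*(a-b)[:2]);print(np.degrees(y), 'blade start',atz(c,402/1.25,118/1.25,.041))
x=b[0]+np.tan(y)*(-.146-b[1]);delta([x,-.146,.022],down(np.pi/2-y))
E
```

```text
[ 0.4933 -0.0681  0.044 ] [ 0.4873 -0.195   0.044 ]
2.707004318399857 blade start [ 0.4935 -0.0543  0.041 ]
shift mm [  0.2   2.1 108.6] rotvec deg [ 0.01 -0.    1.66]
```

```bash
python3 -m jog '[[0.05,0,0.002,0.04,0,0,1.7],[0.05,0,0.002,0.08,0,0,1.7],[0.05,0,0.002,0.1,0,0,1.7],[0.05,0,0.002,0.108,0,0,1.7],[0.05,0,0.002,0.108,0,0,1.7],[0,0,0.002,0.108,0,0,1.7],[0,0,0.002,0.108,0,0,1.7],[0,0,0.002,0.108,0,0,1.7],[0,0,0.002,0.108,0,0,1.7],[0,0,0.002,0.108,0,0,1.7]]'; python3 - <<'E'
from h import *
s=monitor.state();print(s['eef_pos'],np.degrees(s['tcp_rot']),s['q'])
t=np.array([.210,-.008])
def p(th,dx,zt): # tip moved dx along tool x from start, underside tip height zt
    a=np.radians(th);r=np.array([t[0]*np.cos(a)-t[1]*np.sin(a),t[0]*np.sin(a)+t[1]*np.cos(a)])
    return (np.array([t[0]+dx, .022-zt])-r).round(4)
for th,dx,zt in[(0,0,.034),(5,-.001,.030),(10,-.002,.024),(14,-.003,.02),(18,-.003,.019)]: print(th,p(th,dx,zt))
for s_ in (.03,.06,.09,.12,.15): print(18,s_,p(18,-.003-.951*s_,.019+.309*s_))
E
```

```text
clock: 8.93
eef_pos: [0.4896, -0.1462, 0.0229]
tcp_rot: [3.141, 0.0, 1.521]
contact_force: [0.0, -0.4, 6.2]
opening: 0.022
[ 0.48964622 -0.14621809  0.0229208 ] [1.79974683e+02 5.94752982e-03 8.71376719e+01] [-4.19543795e-01  6.21645603e-01  2.00504910e+00  1.27662739e-04
  5.14448437e-01 -3.69697893e-01]
0 [ 0.    -0.004]
5 [-0.0009 -0.0183]
10 [-0.0002 -0.0306]
14 [ 0.0013 -0.041 ]
18 [ 0.0048 -0.0543]
18 0.03 [-0.0237 -0.0636]
18 0.06 [-0.0523 -0.0728]
18 0.09 [-0.0808 -0.0821]
18 0.12 [-0.1093 -0.0914]
18 0.15 [-0.1378 -0.1006]
```

```bash
python3 -m jog '[[0,0,0,-0.004,0,0,0],[0,0,0,-0.011,0,-2.5,0],[0,-0.001,0,-0.018,0,-5,0],[0,-0.0005,0,-0.0245,0,-7.5,0],[0,0,0,-0.0305,0,-10,0],[0,0.0006,0,-0.036,0,-12,0],[0,0.0013,0,-0.041,0,-14,0],[0,0.003,0,-0.0475,0,-16,0],[0,0.005,0,-0.0545,0,-18,0],[0,0.005,0,-0.0545,0,-18,0],[0,0.005,0,-0.0545,0,-18,0]]'; python3 - <<'E'
from h import *
c=snap('scene','s2.png',[230,150,410,280],4.4);s=monitor.state();print(s['eef_pos'],np.degrees(s['tcp_rot']),s['q'],s['contact_force'],s['torque'])
E
```

```text
clock: 10.3
eef_pos: [0.4897, -0.1412, 0.0769]
tcp_rot: [-3.141, 0.313, 1.521]
contact_force: [0.5, 0.5, -0.5]
opening: 0.0213
[ 0.48968591 -0.141321    0.07690994] [-179.98672425   17.95691503   87.11188489] [-0.2490103   0.53669087  2.0147478  -0.56293001  0.60217322  0.27113771] [-0.57222845 -0.00997423 -0.7833225 ] [ 0.09970975  0.04279076 -0.0150778 ]
```

View pics/s2.png

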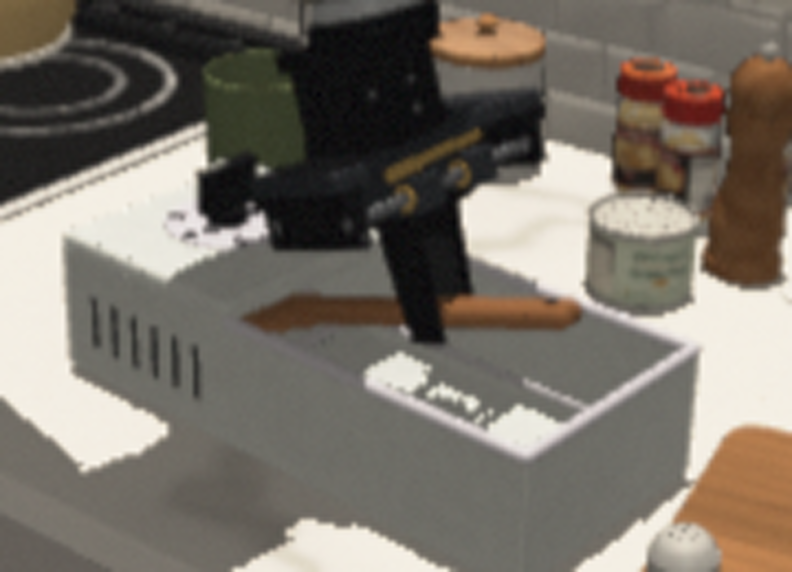

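The spatula is tilted as planned, with its handle end at (577,312) clear of the rim and its blade at (245,320) under the hood. The wrist force of about 0.8 N is only the spatula's weight. I'll slide it out along its axis.

```bash
python3 -m jog '[[0,-0.01,0,0,0,0,0],[0,-0.025,0,0,0,0,0],[0,-0.04,0,0,0,0,0],[0,-0.055,0,0,0,0,0],[0,-0.07,0,0,0,0,0],[0,-0.07,0,0,0,0,0]]'; python3 -m jog '[[0,-0.015,0,0,0,0,0],[0,-0.03,0,0,0,0,0],[0,-0.045,0,0,0,0,0],[0,-0.06,0,0,0,0,0],[0,-0.075,0,0,0,0,0],[0,-0.085,0,0,0,0,0],[0,-0.085,0,0,0,0,0]]'; python3 - <<'E'
from h import *
c=snap('scene','s3.png',[230,130,410,270],4.4);s=monitor.state();print(s['eef_pos'],np.degrees(s['tcp_rot']),s['q'],s['contact_force'],s['torque'])
E
```

```text
clock: 11.1
eef_pos: [0.4864, -0.2088, 0.0991]
tcp_rot: [3.141, 0.314, 1.519]
contact_force: [0.6, 0.4, -0.8]
opening: 0.022
clock: 11.98
eef_pos: [0.4823, -0.289, 0.1251]
tcp_rot: [3.141, 0.314, 1.52]
contact_force: [0.3, -0.6, -1.6]
opening: 0.022
[ 0.48220671 -0.28851163  0.12495341] [-179.99974415   17.990837     87.09179767] [-0.52340392  0.48994104  1.9050366  -0.46898508  0.65409792 -0.11093788] [-0.29095077 -0.34978255 -1.19081996] [ 0.0639782   0.04442097 -0.01862114]
```

View pics/s3.png

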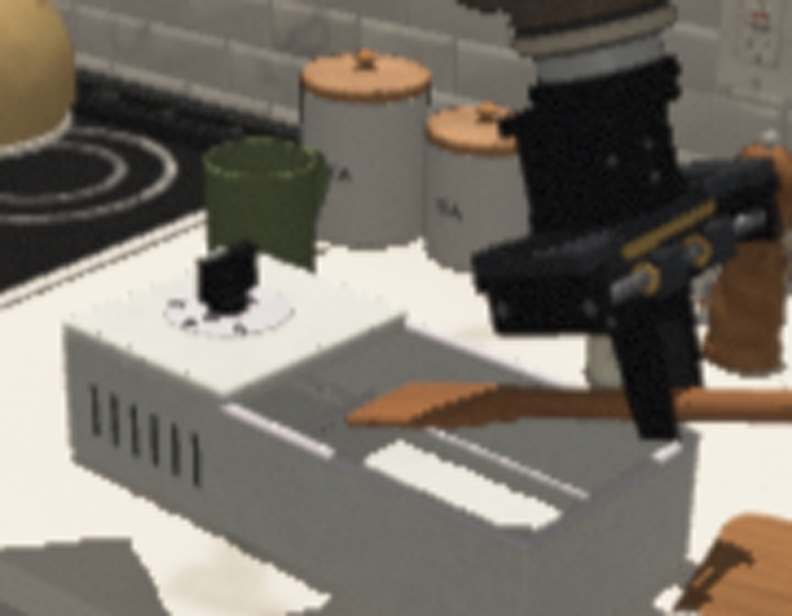

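The blade is clear of the hood: its tip at (347,420) is well in front of the lip. I'll lift straight up by 100 mm (tool -0.031, 0, -0.095) and hold.

```bash
python3 -m jog '[[0,-0.005,0,-0.015,0,0,0],[0,-0.011,0,-0.035,0,0,0],[0,-0.018,0,-0.055,0,0,0],[0,-0.025,0,-0.075,0,0,0],[0,-0.031,0,-0.095,0,0,0],[0,-0.031,0,-0.095,0,0,0],[0,-0.031,0,-0.095,0,0,0],[0,-0.031,0,-0.095,0,0,0],[0,-0.031,0,-0.095,0,0,0],[0,-0.031,0,-0.095,0,0,0]]'; python3 - <<'E'
from h import *
c=snap('scene','s4.png',[220,90,420,240],4);s=monitor.state();print(s['eef_pos'],np.degrees(s['tcp_rot']),s['qvel'].round(3),s['contact_force'],s['opening'])
Rt=R.from_euler('xyz',s['tcp_rot'])
for n,x in(('end',-.09),('mid',.06),('tip',.21)):
    P=s['eef_pos']+Rt.apply([x,0,-.012]);u=proj(c,P);print(n,P.round(3),((u[0]-220)*4,(u[1]-90)*4))
E
```

```text
clock: 13.28
eef_pos: [0.4823, -0.2885, 0.2246]
tcp_rot: [-3.141, 0.314, 1.521]
contact_force: [-0.0, -0.4, -0.6]
opening: 0.0218
[ 0.48231304 -0.28856933  0.2246599 ] [-179.97689231   17.98279066   87.12784975] [-0.001 -0.002 -0.002  0.002  0.001 -0.001] [ 1.011521   -0.14040069 -0.37624651] 0.021631786551027255
end [ 0.478 -0.37   0.264] (np.float64(810.8187500764811), np.float64(354.0492013715618))
mid [ 0.485 -0.228  0.218] (np.float64(569.8995295774625), np.float64(367.67583003194784))
tip [ 0.493 -0.085  0.171] (np.float64(375.70600188746835), np.float64(378.70651207275785))
```

View pics/s4.png

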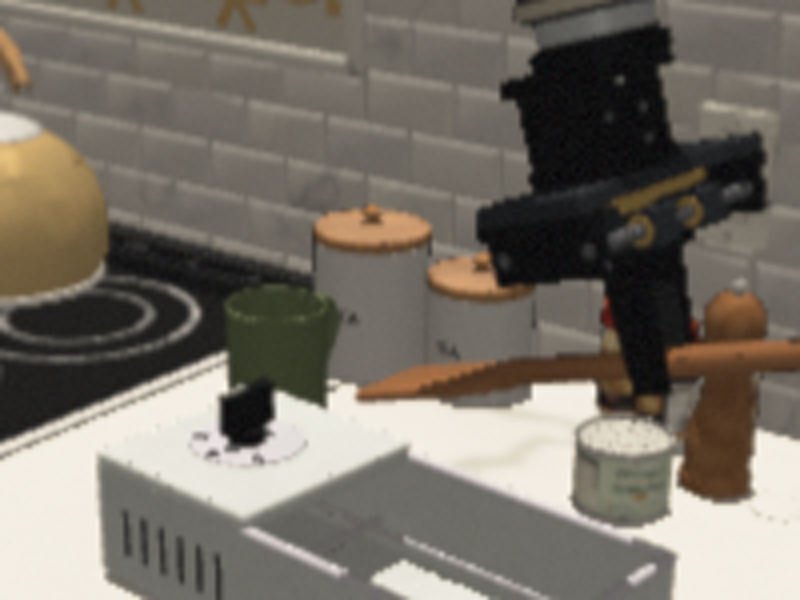

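The whole spatula is well above the hood: the tip at (358,395) is close to the predicted (376,379), which puts it about 0.16 m up. The selector is unchanged and the arm is still, so I'm handing in.

```bash
python3 -c "
from workcell import ticket
print(ticket.job_done())"
```

```text
the job is handed in; nothing more can be done
None
```

I turned the selector to off, then took out the spatula and handed the job in at about 13.3 s. The gripper is still holding it, with no sign of contact. No verdict is reported at hand-in.

- **Selector:** I gripped it, turned it back 47° and let go. The wrist picture then showed the pointer in line with the round dot. I did not measure it again after the lift, but in the last scene picture it looks unmoved.
- **Spatula:** I gripped it by the handle, raised the handle end to an 18° tilt, slid it out along its axis and lifted it 100 mm. In the readings taken after the tilt, the draw and the lift, the wrist force stayed within about 2 N, roughly the spatula's weight and sensor noise.
- **Last checks:**
  - The fingers stand at 21.6 mm on the 22 mm handle, and joint speeds are about zero.
  - Computed heights are 0.26 m for the handle end, 0.22 m for the middle and 0.17 m for the blade tip.
  - In the picture, the blade tip sat about 4 camera pixels from where I predicted, probably from a slight sag. That puts it nearer 0.16 m, still well above the 0.12 m limit.
- **Mug, tin and salt mill:** I planned the path clear of all three. The mug and tin look untouched in the last picture, and the salt mill is outside it, so I did not check it at the end.
- **Disagreements:** In the first measurements the two fixed cameras differed by about 2 cm on where the hood end is, and I settled that with the wrist view. One wrist reading of where the blade begins was about 2.5 cm off. I ignored it and used the handle end, which was directly visible.

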